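# Pin the cross rail onto the picture easel

## Task

Put the picture easel together: lay the oak cross rail down into the two leaning forks, slotted end in the drilled fork and bedded at the bottom of both, and let go of it. Then take the square-headed pin from its coaster and push it from the room side through the fork and the rail's slot until its head sits against the fork, and let go. Leave the other things on the ledge where they stand.

Things in the scene. Friction and masses are not known exactly. Their poses are not given: they have to be found in the camera images.
- easel: Picture easel, black steel, fixed to the ledge: two side frames 240 mm apart (centres), joined only by low tie bars (top at most 28 mm above the ledge). Each has a runner, a post leaning 25 degrees back towards the robot, and on it an open-topped fork leaning the same. Origin on the ledge under the middle; x = out to the room (away from the robot), y = towards the drilled fork.
- forks: The two forks; origin half-way between them at the slot bottoms, 140 mm above the ledge; axes as rail_seat. Each slot is 26 mm wide (along x) between two cheeks 5 mm thick, 26 mm wide (along y), 28 mm high above the slot bottom, topped by 10 mm lips that flare to 32 mm apart without standing out in front of the cheeks.
- rail_seat (a point): Where the middle of the laid rail belongs: half-way between the forks, 11 mm above the slot bottoms along z. Its axes: z = the way the forks open, up and 25 degrees back towards the robot; y = along the rail, to the drilled fork; x = square to the cheeks, out to the room side (away from the robot) and 25 degrees above level.
- fork_hole (a point): Mouth of the pin hole on the outer (room-side) face of the front cheek of the drilled fork, (18, 120, 0) mm from rail_seat, same axes. Round, 11 mm, through both cheeks along x: the pin goes in along -x, towards the robot and 25 degrees downwards. 36 mm to the back of the rear cheek. Only the +y fork is drilled.
- rail_mid (a point): Centre of the loose cross rail: square oak bar with steel shoes on both ends, 22 x 22 x 280 mm, about 0.16 kg, lying on the ledge between robot and easel (centre 11 mm above the ledge). y = along the rail towards its slotted end, z = up as it lies, x = square to both, the way the slot runs through.
- rail_lug (a point): Centre of the slotted lug at the +y end of the rail, 120 mm from rail_mid: a slot through the rail along its x, 17 mm long (along y) and 12 mm high (along z). Laid home it lines up with the fork's holes.
- pin_head (a point): Centre of the pin's square head, 20 x 20 mm, 26 mm long. The steel pin is loose, about 0.09 kg, and lies on one of two round coasters (100 mm across, 6 mm thick; the doll has the other), left or right of the easel, head flat, so its axis is level, 16 mm above the ledge. x = along the pin from tip to head; y = level, across the head; z = up as it lies.
- pin_shoulder (a point): On the pin's axis at the underside of the head, where the shank begins, 13 mm from pin_head along -x. The round shank is 8 mm thick and 44 mm long, its last 5 mm tapering to 4 mm. Same axes as pin_head. Seated, this point is at fork_hole, give or take the play of the hole.
- rail: The cross rail of rail_mid; origin in the middle of its underside.
- pin: The pin of pin_head; origin 10 mm below pin_shoulder.
- doll: Bystander: wooden nesting doll, 52 mm across, 90 mm tall, standing on the other coaster. Origin under its centre.
- jug: Bystander: mint ceramic jug, 96 mm across and 145 mm tall, with a handle. Origin under its centre.
- lantern: Bystander: chrome tealight lantern, 104 mm square, about 215 mm tall. Origin under its centre.
- clip_box: Bystander: grey plastic hair clip box, 77 x 117 mm, 36 mm tall. Origin under its centre.
- tealight: Bystander: tealight in an aluminium cup, 39 mm across, 15 mm tall. Origin under its centre.
- candle: Bystander: cream pillar candle, 68 mm across, 85 mm tall. Origin under its centre.

How it is judged:
By the outcome, as a careful person would: the job done as asked, in the order asked, and still so for the second after the job is handed in, with the robot touching nothing.
It also fails if it takes over 54 s, if anything falls off the work surface, if the arm or the gripper's body presses on something with over 40 N, if the wrist force passes 120 N, or if a joint passes its speed limit or range.

## Robot

A 6-joint arm with a two-finger parallel gripper is mounted at the origin on the work surface. World frame = base frame: x ahead of the robot, y to its left, z up, the work surface at z = 0. Lengths are in mm, angles in rad, forces in N, time in s.
With the tool pointing down it reaches from about 300 to 775 mm from the base axis. Payload 14.6 kg.
Tool frame: the origin (TCP) lies between the finger pads; the fingertips stand 19 mm ahead of it and the grasp point (between the pads) is the TCP; z points along the fingers, y is the line along which they close (so a half turn about z gives the same grasp; the last joint's range is limited). The gripper opens to 94 mm and grips with 3 to 60 N. Pads are 16 mm wide; open, the fingers measure 119 mm over their backs; the gripper's body (75 mm by 177 mm) begins 78 mm behind the grasp point.
Start: joints at [1.09, 0.3, 1.521, -0, 1.321, -0.067], TCP at [221.147, 503.571, 224.446] pointing down, gripper open.
Joint ranges: [-3.03, 3.03], [-0.79, 2.21], [0.23, 2.52], [-1.04, 4.18], [0, 3.07], [-2.55, 2.55]. Speed limits (rad/s): [2.22, 2.22, 2.57, 3.14, 3.14, 3.14].

## Interface

Orientations are given as [roll, pitch, yaw] about the fixed x, y, z axes, in that order (R = Rz(yaw) Ry(pitch) Rx(roll)).
In Python, from cell import monitor, imaging, job, find_in, trace gives the robot as it stands. The module is installed in compiled form; this text tells all that it offers.
- The arm moves only by the tool arm_command, never from a script. Its argument "steps" is a list of rows, each a list of 5 numbers: the opening, from 0 (shut) to 1 (fully open), then the shift along the tool's x, y, z in mm, then the turn about the tool's z in degrees. In form: [[gripper, dx, dy, dz, turn], ...]. A call has 1 to 20 rows; each row is the pose to reach, as a shift and turn from the pose commanded when the call began, along the tool's axes at that moment; what a row does not reach only later rows make up. A row lasts 1/8 s, in which the tool goes at most 62.5 mm and 10.7 degrees, less where a joint would pass 70% of its speed; a pose out of reach is approached as far as the arm can. A call with a gripper value outside its range is refused whole. The fingers move at their own pace and stop on an object; "force" is the grip in N (left out, the last holds). Time passes only in rows, so rows that repeat a pose let the fingers close. It gives the time, the measured TCP pose, the force, the opening and the grip force at its end, in the units of the state.
- monitor.read_state(): the state, without advancing time (a new reading comes with each control period).
- imaging.camera(name): name is "scene" or "side" or "wrist"; returns a dict with "img" (384x512x3 uint8, red, green, blue), "mtx" (3x3 intrinsics, pixels), "view" (4x4, takes a point from world to camera coordinates). Camera axes: x right, y down, z forward; pixel columns grow to the right and rows downward; lengths in mm; the calibration is good to about 2 mm. A picture is of the moment at which its call begins. There is no depth.
- job.sign_off(): hands the job in; it is judged then, once.
Trained networks look in a picture, given as the dict that the camera call returned (one of the last four; its "shot" number tells which), for a name from the list of things; names that differ only in an ending like _2 or _b are one class to them, and where a whole thing is asked for, a point or a joint stands for the part that bears it (a point fixed in the world has none). Each returns a list of dicts, best first, with "p" (0 to 1); they miss things now and then, are a little off and sometimes report something else, mostly with a low value. They report only what shows in the picture. A call takes as long as a camera call.
- find_in(picture, target): "rect" ([centre column, centre row, width, height] in pixels, round what is visible of it).
- trace(picture, target): "region" (384x512 bool, what is visible of it) and "rect" ([centre column, centre row, width, height] in pixels, round what is visible of it).
The state is a dict: "clock": time; "joints": joint angles; "qd": joint speeds; "effort": joint torques, N m; "eef_pos": TCP position; "eef_rot": TCP orientation; "wrist_force": force on the tool from outside, world axes, zero at the start; "moment": the same for the moment, N m; "finger_gap": finger opening in mm; "finger_force": force on a finger pad.
Only numpy, scipy, OpenCV 4.12 (cv2) and the standard library are available. Lean on these libraries where they do the work, as an engineer would, in place of code of your own. Each camera call takes 0.05 s, during which the arm holds its last target. There are 200 camera calls.

## Working session

There is one attempt and no reset: what is moved stays moved. The work goes in short steps, Python scripts to look and compute and a tool call to move; the robot and the scene stay as the last step left them, time stands still between calls to the robot, and variables do not carry over. Pictures are saved under pics/ and viewed, at most 10 in all, crops included, and the job is handed in when it is done.

Besides the shell and the picture viewer there is one more tool, called after "Request:" as name(argument=value, ...) on one line, values as JSON. arm_command: Moves the arm, as the interface text tells. Its arguments: {"type":"object","properties":{"steps":{"type":"array","items":{"type":"array","items":{"type":"number"}}},"force":{"type":"number"}},"required":["steps"]}

```bash
mkdir -p pics; cat > h.py <<'E'
import numpy as np,cv2
from cell import monitor,imaging,job,find_in,trace
from scipy.spatial.transform import Rotation as R
def snap(n,save=None):
    p=imaging.camera(n)
    if save: cv2.imwrite('pics/'+save,p['img'][:,:,::-1])
    return p
def P(p): return np.array(p['mtx'])@np.array(p['view'])[:3]
def proj(p,X):
    q=P(p)@np.c_[np.atleast_2d(X),np.ones(len(np.atleast_2d(X)))].T
    return (q[:2]/q[2]).T
def onplane(p,uv,z):
    M=P(p); H=M[:,[0,1,3]].copy(); H[:,2]+=M[:,2]*z
    q=np.linalg.inv(H)@np.array([uv[0],uv[1],1]); return q[:2]/q[2]
E
python3 - <<'E'
from h import *
ps={n:snap(n,n+'0.png') for n in('scene','side','wrist')}
im=np.hstack([cv2.imread(f'pics/{n}0.png') for n in('scene','side')])
for n,p in ps.items():
    V=np.array(p['view']);print(n,'campos',(-V[:3,:3].T@V[:3,3]).round(),'fwd',V[2,:3].round(2),p['mtx'][0][0])
    for t in('easel','rail','rail_lug','pin','pin_head','doll','jug','lantern','clip_box','tealight','candle','fork_hole','forks'):
        try:
            r=find_in(p,t)[:2]; print(n,t,[(np.round(a['rect']).tolist(),round(a['p'],2)) for a in r])
        except Exception as e: print(t,e)
print(monitor.read_state())
E
```

```text
scene campos [1219.  358.  799.] fwd [-0.6  -0.41 -0.69] 371.94907042453474
scene easel [([274.0, 214.0, 113.0, 120.0], 0.97), ([235.0, 251.0, 27.0, 42.0], 0.16)]
scene rail [([304.0, 178.0, 84.0, 34.0], 0.62)]
scene rail_lug [([307.0, 178.0, 80.0, 35.0], 0.63)]
scene pin []
scene pin_head [([274.0, 214.0, 108.0, 118.0], 0.34)]
scene doll [([390.0, 227.0, 20.0, 29.0], 0.74), ([272.0, 214.0, 111.0, 117.0], 0.67)]
scene jug [([409.0, 285.0, 70.0, 65.0], 0.94)]
scene lantern [([151.0, 145.0, 52.0, 61.0], 0.6), ([209.0, 162.0, 18.0, 13.0], 0.46)]
scene clip_box [([182.0, 195.0, 42.0, 33.0], 0.71)]
scene tealight [([323.0, 297.0, 17.0, 20.0], 0.72), ([279.0, 207.0, 97.0, 104.0], 0.32)]
scene candle [([235.0, 251.0, 28.0, 40.0], 0.84), ([278.0, 205.0, 99.0, 104.0], 0.22)]
scene fork_hole [([279.0, 205.0, 101.0, 105.0], 0.7), ([149.0, 147.0, 54.0, 68.0], 0.51)]
scene forks [([278.0, 206.0, 99.0, 104.0], 0.97)]
side campos [ 320. -797.  738.] fwd [ 0.29  0.74 -0.6 ] 357.81347670004294
side easel [([269.0, 195.0, 66.0, 92.0], 0.72)]
side rail [([200.0, 235.0, 44.0, 63.0], 0.57)]
side rail_lug
[... 1095 characters left out ...]

{'clock': 2.1, 'joints': array([ 1.09041254e+00,  2.99927001e-01,  1.52099654e+00,  2.41005353e-05,
        1.32070351e+00, -6.65953995e-02]), 'qd': array([ 2.65416028e-04,  1.19143787e-03,  6.92991223e-04,  4.51502703e-05,
       -1.15509724e-04,  6.91455324e-04]), 'effort': array([-3.57468962e-04, -5.31660032e+01, -3.52912760e+01,  7.08584720e-02,
        2.12621310e-02,  4.16013677e-06]), 'eef_pos': array([221.13544062, 503.57679334, 224.43223057]), 'eef_rot': array([-3.14155989e+00, -2.55874914e-05,  2.72779830e+00]), 'wrist_force': array([-0.18140038, -0.10754314, -0.77045124]), 'moment': array([0.00705501, 0.02066228, 0.00500734]), 'finger_force': 0.0, 'finger_gap': 93.89960526382147}
```

View pics/scene0.png

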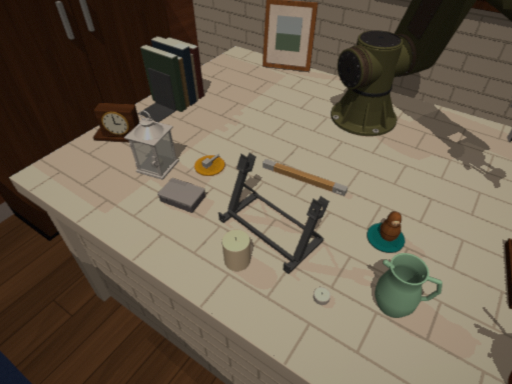

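View pics/side0.png

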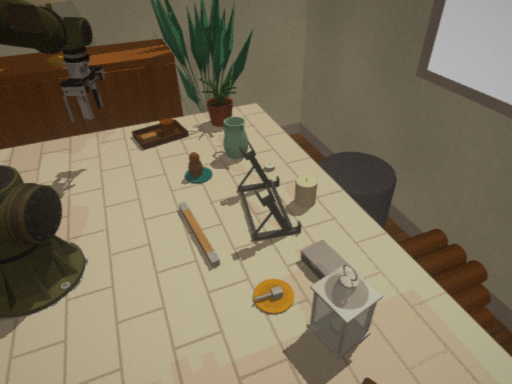

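```bash
python3 - <<'E'
from h import *
s=snap('scene');d=snap('side')
for a in((265,164),(304,178),(345,190)): print('rail S',onplane(s,a,11).round())
for a in((181,205),(214,259)): print('rail D',onplane(d,a,11).round())
print('pin head S/D',onplane(s,(214,158),16).round(),onplane(d,(277,292),16).round(),'tip',onplane(d,(256,299),16).round(),onplane(s,(204,162),16).round())
print('easel feet S',[onplane(s,a,5).round() for a in((224,217),(290,264),(318,238),(250,195))])
for n,t in(('candle',42),('jug',70),('doll',45),('tealight',8),('clip_box',18),('lantern',90)):
  print(n,[onplane(p,find_in(p,n)[0]['rect'][:2],t).round() for p in(s,d) if find_in(p,n)])
cv2.imwrite('pics/c1.png',cv2.resize(s['img'][145:275,210:335,::-1],None,fx=4.5,fy=4.5,interpolation=cv2.INTER_CUBIC))
st=monitor.read_state();V=np.array(snap('wrist')['view']);T=np.eye(4);T[:3,:3]=R.from_euler('xyz',st['eef_rot']).as_matrix();T[:3,3]=st['eef_pos'];print(T.round(3));print((V@T).round(3))
E
```

```text
rail S [ 451. -150.]
rail S [438. -12.]
rail S [416. 117.]
rail D [415. 125.]
rail D [ 447. -138.]
pin head S/D [ 524. -303.] [ 557. -305.] tip [ 502. -304.] [ 558. -317.]
easel feet S [array([ 701., -122.]), array([732., 114.]), array([619., 134.]), array([ 589., -112.])]
candle [array([799.,  -5.]), array([ 524., -318.])]
jug [array([675., 380.]), array([691., 367.])]
doll [array([508., 279.]), array([511., 279.])]
tealight [array([768., 223.]), array([767., 212.])]
clip_box [array([ 711., -259.])]
lantern [array([ 643., -454.]), array([ 640., -452.])]
[[-9.16000e-01  4.02000e-01  0.00000e+00  2.21137e+02]
 [ 4.02000e-01  9.16000e-01  0.00000e+00  5.03574e+02]
 [-0.00000e+00  0.00000e+00 -1.00000e+00  2.24455e+02]
 [ 0.00000e+00  0.00000e+00  0.00000e+00  1.00000e+00]]
[[-1.0000e-03  1.0000e+00 -1.0000e-03 -1.2800e-01]
 [-9.7100e-01 -1.0000e-03 -2.4000e-01  2.7147e+01]
 [-2.4000e-01  0.0000e+00  9.7100e-01  1.7187e+02]
 [ 0.0000e+00  0.0000e+00  0.0000e+00  1.0000e+00]]
```

View pics/c1.png

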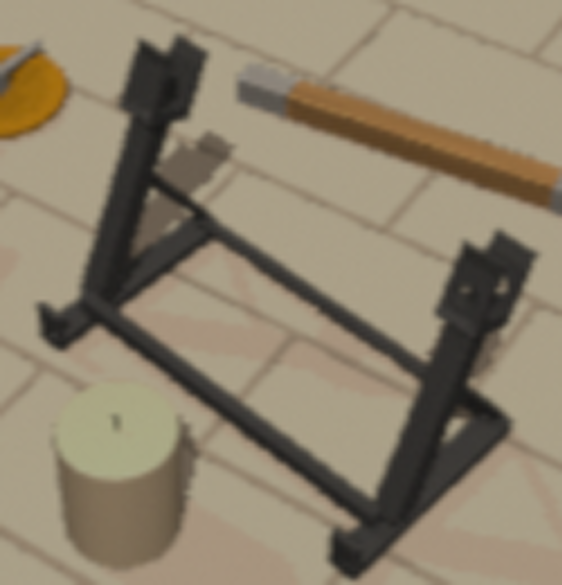

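```bash
python3 - <<'E'
from h import *
s=snap('scene');d=snap('side')
f=lambda p,x,y,w=36:cv2.resize(p['img'][y-w//2:y+w//2,x-w//2:x+w//2,::-1],(260,260),interpolation=cv2.INTER_CUBIC)
im=np.vstack([np.hstack([f(s,270,168),f(s,335,188),f(s,210,162)]),np.hstack([f(d,212,252),f(d,184,210),f(d,268,293)])])
cv2.imwrite('pics/c2.png',im)
E
```

```text
(no output)
```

View pics/c2.png

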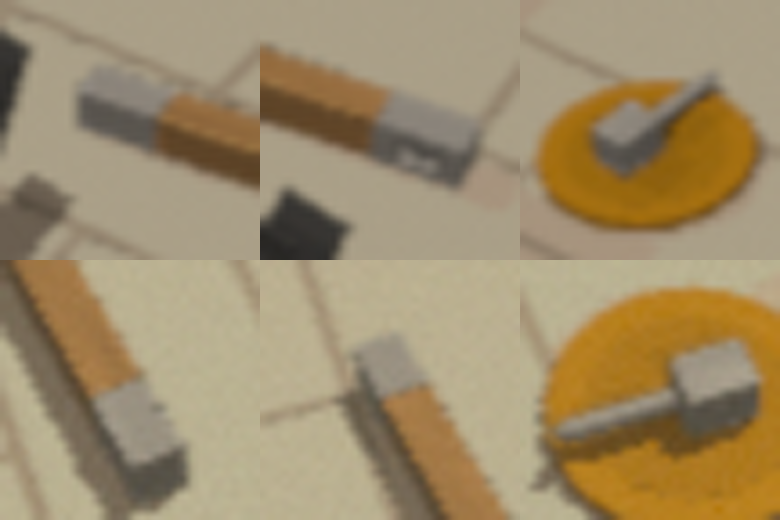

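Request:
arm_command(steps=[[1,-402,-387,60,59],[1,-402,-387,60,59],[1,-402,-387,60,59],[1,-402,-387,60,59],[1,-402,-387,60,59],[1,-402,-387,60,59],[1,-402,-387,60,59],[1,-402,-387,60,59],[1,-402,-387,60,59],[1,-402,-387,60,59],[1,-402,-387,60,59]])

```text
clock: 4.88
eef_pos: [433.4, -12.1, 164.4]
eef_rot: [-3.141, -0.0, 1.697]
wrist_force: [-0.2, -0.1, -0.4]
finger_gap: 94.2
finger_force: 0.0
```

```bash
cat >> h.py <<'E'
def tool():
    st=monitor.read_state(); return np.array(st['eef_pos']),R.from_euler('xyz',st['eef_rot']).as_matrix(),st
def shift(dw):
    return tool()[1].T@np.array(dw)
E
python3 - <<'E'
from h import *
p=snap('wrist','w1.png');t=tool();print(t[0],t[2]['eef_rot'],t[2]['clock'],t[2]['joints'].round(2))
for q in(p,snap('scene'),snap('side')):
  r=trace(q,'rail')
  if r:
    m=r[0]['region'];ys,xs=np.nonzero(m);W=np.array([onplane(q,a,17) for a in zip(xs,ys)])
    (c,sz,an)=cv2.minAreaRect(W.astype(np.float32));print(r[0]['p'],c,sz,an,r[0]['rect'])
E
```

```text
[433.37183032 -11.62320895 164.557744  ] [ 3.14154061e+00 -1.19911069e-04  1.69879961e+00] 4.925 [-0.11  0.1   1.9   0.    1.13 -0.24]
0.92 (434.5760498046875, -2.4248428344726562) (23.522205352783203, 251.55804443359375) 5.841156959533691 [255.3, 160.2, 36.4, 265.4]
0.74 (441.3216552734375, -20.741867065429688) (48.261287689208984, 282.4416198730469) 5.6399617195129395 [304.8, 176.5, 81.8, 33.4]
0.92 (430.9897155761719, -19.019699096679688) (30.21251106262207, 298.275634765625) 6.665130138397217 [199.5, 234.7, 37.0, 62.0]
```

View pics/w1.png

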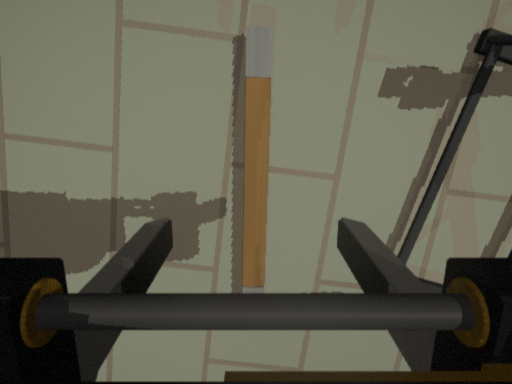

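```bash
python3 - <<'E'
from h import *
q=snap('wrist');m=trace(q,'rail')[0]['region']
C=[];
for r in range(40,275,5):
    xs=np.nonzero(m[r])[0]; C.append([onplane(q,(xs.min(),r),22),onplane(q,(xs.max()+1,r),22)])
C=np.array(C);mid=C.mean(1);k=np.polyfit(mid[:,1],mid[:,0],1);print('width',np.linalg.norm(C[:,0]-C[:,1],axis=1).mean(),'slope deg',np.degrees(np.arctan(k[0])))
top=np.nonzero(m.any(1))[0].min();e=onplane(q,(259,top),22);print('end',e)
c=np.array([0,e[1]-140*np.cos(np.arctan(k[0]))]);c[0]=np.polyval(k,c[1]);print('centre',c)
t=tool();print(shift([*(c-t[0][:2]),0]))
# fork rough triangulation from scene+side via pixels
s=snap('scene')
for n in('easel','forks'):
  for v in trace(q,n)[:1]: print(n,v['p'],v['rect'])
E
```

```text
width 21.408388652101845 slope deg -5.782801476887021
end [421.80457723 121.92544687]
centre [436.46407286 -17.36209287]
[-5.74878959e+00  2.17125339e+00  9.66182195e-04]
easel 0.65 [455.2, 161.6, 113.5, 261.9]
```

Request:
arm_command(steps=[[1,-80,168,-136,15],[1,-80,168,-136,15],[1,-80,168,-136,15],[1,-80,168,-136,15],[1,-80,168,-136,15],[1,-80,168,-136,15]])

```text
clock: 6.18
eef_pos: [609.7, -70.2, 299.3]
eef_rot: [-3.14, -0.0, 1.436]
wrist_force: [-0.4, 0.6, -0.6]
finger_gap: 93.9
finger_force: 0.0
```

```bash
python3 - <<'E'
from h import *
p=snap('wrist','w2.png');t=tool();print(t[0],t[2]['eef_rot'],t[2]['clock'])
cv2.imwrite('pics/w2b.png',cv2.resize(p['img'][:,:,::-1],(800,600),interpolation=cv2.INTER_CUBIC))
np.savez('w2.npz',mtx=p['mtx'],view=p['view'])
E
```

```text
[609.54816157 -70.0807156  299.4874775 ] [-3.13988416e+00 -8.73947752e-05  1.43646447e+00] 6.225
```

View pics/w2b.png

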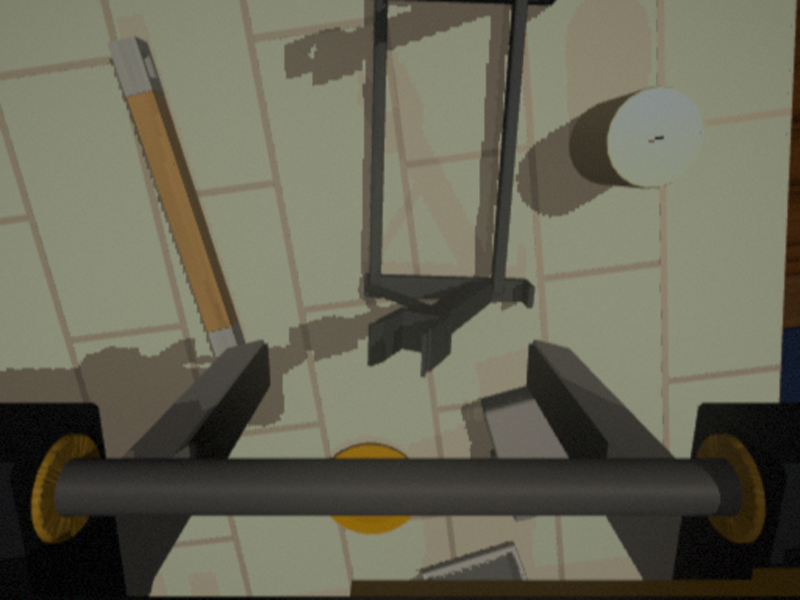

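Request:
arm_command(steps=[[1,150,0,-40,0],[1,150,0,-40,0],[1,150,0,-40,0],[1,150,0,-40,0]])

```text
clock: 6.72
eef_pos: [629.9, 80.2, 340.5]
eef_rot: [3.142, -0.0, 1.439]
wrist_force: [-0.7, -0.3, -1.0]
finger_gap: 94.2
finger_force: 0.0
```

```bash
python3 - <<'E'
from h import *
p=snap('wrist','w3.png');t=tool();print(t[0],t[2]['eef_rot'],t[2]['clock'])
np.savez('w3.npz',mtx=p['mtx'],view=p['view'])
q=dict(np.load('w2.npz'))
# model with guess
def F(e,pts):
    x,y,a=e; s,c=np.sin(np.radians(25)),np.cos(np.radians(25))
    A=np.array([[c,0,-s],[0,1,0],[s,0,c]])
    L=(A@np.array(pts,float).T).T+[0,0,140]
    return L@R.from_euler('z',a,degrees=True).as_matrix().T+[x,y,0]
e=(640,0,-7.5)
pts=[(sx*18,sy*120+k,38) for sy in(-1,1) for sx in(-1,1) for k in(-13,13)]
print(proj(q,F(e,pts[:4])).round(),proj(p,F(e,pts[4:])).round())
for a in range(2): pass
i2=cv2.imread('pics/w2.png');i3=p['img'][:,:,::-1]
print([ (r['p'],r['rect']) for r in find_in(p,'forks')[:2]])
cv2.imwrite('pics/c3.png',np.hstack([cv2.resize(i2[165:265,215:315],(400,400),interpolation=cv2.INTER_CUBIC),cv2.resize(i3,(400,300)).repeat(1,0) if 0 else cv2.copyMakeBorder(cv2.resize(i3,(400,300)),0,100,0,0,0)]))
E
```

```text
[629.88998147  78.73823593 340.04449992] [-3.14101407e+00  2.70116967e-04  1.43782891e+00] 6.775
[[241. 248.]
 [241. 222.]
 [277. 255.]
 [277. 227.]] [[241. 149.]
 [241. 122.]
 [274. 151.]
 [275. 123.]]
[(0.94, [276.0, 228.4, 82.7, 242.9])]
```

View pics/c3.png

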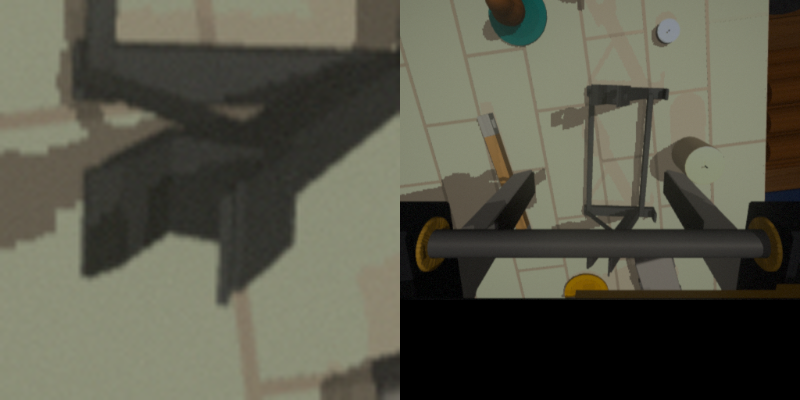

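```bash
cat >> h.py <<'E'
def F(e,pts):
    x,y,a=e; s,c=np.sin(np.radians(25)),np.cos(np.radians(25))
    A=np.array([[c,0,-s],[0,1,0],[s,0,c]])
    L=(A@np.atleast_2d(np.array(pts,float)).T).T+[0,0,140]
    return L@R.from_euler('z',a,degrees=True).as_matrix().T+[x,y,0]
E
python3 - <<'E'
from h import *
from scipy.optimize import least_squares
q=dict(np.load('w2.npz'));p=dict(np.load('w3.npz'))
i2=cv2.imread('pics/w2.png',0);i3=cv2.imread('pics/w3.png',0)
for lo,hi in((225,260),(305,340)):
  for z in(8,24):
    W=[]
    for r in range(15,165,3):
        xs=lo+np.nonzero(i2[r,lo:hi]<62)[0]
        if len(xs): W.append(onplane(q,(np.median(xs),r),z))
    W=np.array(W);k=np.polyfit(W[:,1],W[:,0],1);k=np.polyfit(*(W[abs(W[:,0]-np.polyval(k,W[:,1]))<3][:,::-1].T),1);print('bar yaw',-np.degrees(np.arctan(k[0])),len(W))
obs=np.array([(235.75,233.75),(236.25,208),(271.3,240.7)]);pts=[(-18,-133,38),(-18,-107,38),(18,-133,38)]
for yaw in(-7.5,None):
    f=lambda e:(proj(q,F((e[0],e[1],yaw if yaw else e[2]),pts))-obs).ravel()
    s=least_squares(f,[635,-10,-7]);print(s.x,s.fun.round(1))
print(proj(p,F((s.x[0],s.x[1],-7.5),[(sx*18,120+k,38) for sx in(-1,1) for k in(-13,13)])).round(1))
for r in range(100,145): print(r,''.join('#' if v<45 else '+' if v<65 else '-' if v<85 else '.' for v in i3[r,225:350]))
E
```

```text
bar yaw -11.275341371762764 44
bar yaw -11.275341371762687 44
bar yaw -9.743111200140515 50
bar yaw -9.74311120014045 50
[637.41819789  14.13568314  -7.        ] [ 0.2  0.6 -0.8 -0.4  0.5 -0.1]
[639.8950536   13.34578317  -8.67891625] [ 0.   0.4 -0.4 -0.7  0.3  0.3]
[[238.8 135.3]
 [238.5 108.2]
 [272.7 136.6]
 [273.  108.2]]
100 .............................................................................................................................
101 .............................................................................................................................
102 .............................................................................................................................
103 .............................................................................................................................
104 .............................................................................................................................
105 ......................................................................................................................
[... 4377 characters left out ...]
..........-----+#++++++-..........................
140 ...............--+++++++--............................................................----##++++++...........................
141 ...............--+++++++--...........................................................-----##++++++...........................
142 ................-+++++++--............................................................----#+++++++...........................
143 ................-+++++++--............................................................---+##++++++...........................
144 ................-+++++++--............................................................----#++++++-...........................
```

```bash
python3 - <<'E'
from h import *
from scipy.optimize import least_squares
q=dict(np.load('w2.npz'));p=dict(np.load('w3.npz'));s=snap('scene')
D=[(q,[(235.75,233.75),(236.25,208),(271.3,240.7)],[(-18,-133,38),(-18,-107,38),(18,-133,38)],1),
(p,[(276.5,136.8)],[(18,107,38)],1),
(s,[(313.8,198.3),(314.4,209.4),(241.1,153.9)],[(18,107,38),(18,120,11),(18,-133,38)],1)]
for sel in([0,1],[0,1,2],[2]):
    f=lambda e:np.concatenate([(proj(D[i][0],F(e,D[i][2]))-D[i][1]).ravel()*D[i][3] for i in sel])
    r=least_squares(f,[635,-10,-7]);print(sel,r.x.round(2),r.fun.round(1))
E
```

```text
[0, 1] [640.6   13.11  -9.01] [-0.   0.3 -0.3 -0.7  0.3  0.5 -0.   0. ]
[0, 1, 2] [640.15  13.45  -8.82] [-0.1  0.1 -0.4 -0.9  0.2  0.2 -0.9 -0.3 -1.1 -0.1 -1.2  1.5 -1.5 -0.2]
[2] [637.25  15.11  -8.73] [ 0.2 -0.6  0.1  0.9 -0.4 -0.6]
```

Request:
arm_command(steps=[[1,-121,-179,200,-13.4],[1,-121,-179,200,-13.4],[1,-121,-179,200,-13.4],[1,-121,-179,200,-13.4],[1,-121,-179,200,-13.4],[0.6,-121,-179,260,-13.4],[0.6,-121,-179,295,-13.4],[0.5,-121,-179,315,-13.4],[0.5,-121,-179,318,-13.4],[0.5,-121,-179,318,-13.4]])

```text
clock: 8.12
eef_pos: [436.9, -18.2, 23.0]
eef_rot: [3.141, 0.0, 1.669]
wrist_force: [-0.8, 0.1, 0.3]
finger_gap: 48.6
finger_force: 0.0
```

```bash
python3 - <<'E'
from h import *
q=snap('wrist');t=tool();print(t[0],t[2]['eef_rot'],t[2]['clock'],t[2]['wrist_force'])
m=trace(q,'rail')[0]['region'];C=[]
for r in range(0,170,5):
    xs=np.nonzero(m[r])[0]
    if len(xs): C.append([onplane(q,(xs.min(),r),22),onplane(q,(xs.max()+1,r),22)])
C=np.array(C);mid=C.mean(1);k=np.polyfit(mid[:,1],mid[:,0],1);print(np.degrees(np.arctan(k[0])),np.polyval(k,-17.4),np.nonzero(m.any(1))[0][[0,-1]])
E
```

```text
[437.18425845 -18.074467    23.25691473] [3.14044476e+00 2.98182372e-04 1.66952593e+00] 8.175 [-0.13106912 -0.15326939  0.27983515]
-5.939127834859104 436.6237709421426 [  0 370]
```

Request:
arm_command(force=15, steps=[[0.5,0.5,-0.5,2,0],[0.1,0.5,-0.5,2,0],[0.1,0.5,-0.5,2,0],[0.1,0.5,-0.5,2,0],[0.1,0.5,-0.5,2,0],[0.1,0.5,-0.5,-40,0],[0.1,0.5,-0.5,-100,0],[0.1,0.5,-0.5,-160,0],[0.1,0.5,-0.5,-220,0],[0.1,0.5,-0.5,-220,0]])

```text
clock: 9.48
eef_pos: [437.7, -17.4, 246.2]
eef_rot: [3.134, 0.002, 1.67]
wrist_force: [0.1, -0.2, -3.6]
finger_gap: 22.1
finger_force: 15.0
```

```bash
python3 - <<'E'
from h import *
t=tool();print(t[0],t[2]['eef_rot'],t[2]['clock'],t[2]['wrist_force'])
e=(640.2,13.4,-8.9)
for c in((1.6,-0.7,90),(1.6,-.7,34),(1.6,-.7,30),(0,-.7,11)):
    w=F(e,[c])[0]+[0,0,10.5];print(c,w.round(1),shift(w-t[0]).round(1))
q=snap('wrist')
m=trace(q,'rail')[0]['region'];ys,xs=np.nonzero(m);print(xs.min(),xs.max(),ys.min(),ys.max());
# rail top plane z and end
z=t[0][2]-10.5+11
top=ys.min();print('end',onplane(q,(xs[ys==top].mean(),top),z), 'tcp->end along', shift([*(onplane(q,(xs[ys==top].mean(),top),z)-t[0][:2]),0]))
E
```

```text
[437.68112924 -17.38263333 246.19427062] [3.13429953e+00 1.63261709e-03 1.67014972e+00] 9.475 [ 0.0740483  -0.21722724 -3.57018078]
(1.6, -0.7, 90) [603.9  18.4 232.7] [ 19.1 168.9  14.7]
(1.6, -0.7, 34) [627.3  14.7 182. ] [ 13.2 191.4  65.6]
(1.6, -0.7, 30) [629.   14.4 178.4] [ 12.8 193.   69.2]
(0, -0.7, 11) [635.5  13.4 160.5] [ 11.2 199.3  87.2]
229 279 0 370
end [428.01685144  95.66589874] tcp->end along [1.13449622e+02 1.59748815e+00 1.10399904e-02]
```

Request:
arm_command(steps=[[0.1,19,169,10,14.6],[0.1,19,169,10,14.6],[0.1,19,169,10,14.6],[0.1,19,169,10,14.6],[0.1,19,169,15,14.6],[0.1,19,169,15,14.6]])

```text
clock: 10.32
eef_pos: [601.7, 18.2, 226.8]
eef_rot: [-3.14, 0.0, 1.415]
wrist_force: [0.7, 0.6, -2.1]
finger_gap: 22.2
finger_force: 15.0
```

```bash
python3 - <<'E'
from h import *
t=tool();print(t[0],t[2]['eef_rot'],t[2]['clock'],t[2]['wrist_force'])
e=(640.2,13.4,-8.9)
for c in((1.6,-0.7,60),(1.6,-.7,38),(1.6,-.7,34),(1.6,-.7,30),(0,-.7,11)):
    w=F(e,[c])[0]+[0,0,10.5];print(c,w.round(1),shift(w-t[0]).round(1))
s=snap('scene');d=snap('side')
f=lambda p,x,y,w=60:cv2.resize(p['img'][y-w//2:y+w//2,x-w//2:x+w//2,::-1],(380,285) if 0 else (290,290),interpolation=cv2.INTER_CUBIC)
pl=lambda p,c:proj(p,F(e,[c]))[0].round().astype(int)
print([pl(p,(0,k*120,40)) for p in(s,d) for k in(-1,1)])
cv2.imwrite('pics/c4.png',np.vstack([np.hstack([f(p,*pl(p,(0,k*120,45))) for k in(-1,1)]) for p in(s,d)]))
E
```

```text
[601.69539788  18.18603762 226.76142331] [-3.14034125e+00  1.66391972e-04  1.41501842e+00] 10.325 [ 0.69270496  0.64097061 -2.10129942]
(1.6, -0.7, 60) [616.5  16.4 205.6] [ 0.5 14.9 21.2]
(1.6, -0.7, 38) [625.7  15.  185.6] [ 0.5 24.2 41.1]
(1.6, -0.7, 34) [627.3  14.7 182. ] [ 0.5 25.9 44.7]
(1.6, -0.7, 30) [629.   14.4 178.4] [ 0.5 27.6 48.4]
(0, -0.7, 11) [635.5  13.4 160.5] [ 0.6 34.2 66.2]
[array([248, 154]), array([321, 199]), array([262, 189]), array([244, 144])]
```

View pics/c4.png

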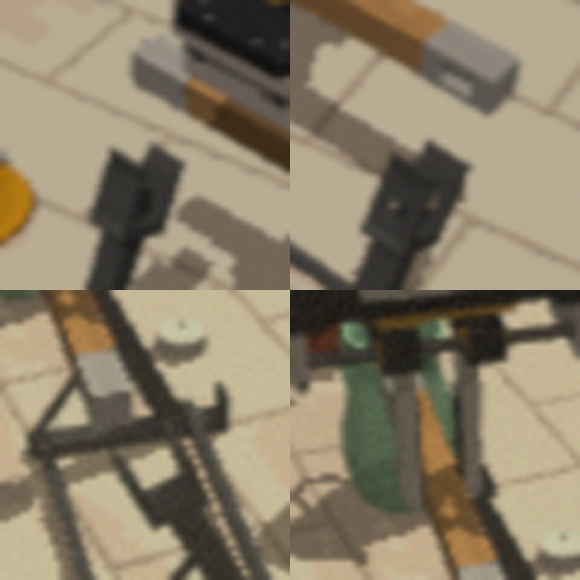

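Request:
arm_command(force=8, steps=[[0.1,0.5,15,21,0],[0.1,0.5,24,41,0],[0.1,0.5,24,41,0],[0.1,0.5,24,41,0]])

```text
clock: 10.92
eef_pos: [626.4, 15.2, 187.1]
eef_rot: [3.141, -0.0, 1.415]
wrist_force: [-0.1, 0.2, -1.5]
finger_gap: 22.3
finger_force: 8.0
```

```bash
python3 - <<'E'
from h import *
t=tool();print(t[0],t[2]['eef_rot'],t[2]['clock'],t[2]['wrist_force'],t[2]['finger_gap'])
e=(640.2,13.4,-8.9)
for c in((1.6,-.7,38),(1.6,-.7,34),(1.6,-.7,30),(0,-.7,20),(0,-.7,11)):
    w=F(e,[c])[0]+[0,0,10.5];print(c,w.round(1),shift(w-t[0]).round(1))
d=snap('side');s=snap('scene')
# observed rail end corner check in the side view
for n,p in(('side',d),('scene',s)):
  r=trace(p,'rail')
  if r: print(n,r[0]['p'],r[0]['rect'])
  c=F(e,[(1.6,-.7,38)])[0];u=np.array([0.1547,0.988,0]);v=np.array([.988,-.1547,0])
  print(proj(p,[c+a*140*u+b*11*v+[0,0,h*11] for a in(-1,1) for b in(-1,1) for h in(-1,1)]).round(0).tolist())
E
```

```text
[626.3622385   15.23703948 187.08678389] [ 3.14108647e+00 -1.05635989e-04  1.41529127e+00] 10.925 [-0.14193108  0.157313   -1.52901775] 22.25967025018171
(1.6, -0.7, 38) [625.7  15.  185.6] [-0.4 -0.7  1.5]
(1.6, -0.7, 34) [627.3  14.7 182. ] [-0.4  1.   5.1]
(1.6, -0.7, 30) [629.   14.4 178.4] [-0.4  2.7  8.7]
(0, -0.7, 20) [631.7  14.  168.6] [-0.4  5.5 18.5]
(0, -0.7, 11) [635.5  13.4 160.5] [-0.4  9.3 26.6]
side 0.7 [264.0, 193.1, 51.2, 85.4]
[[261.0, 198.0], [261.0, 191.0], [269.0, 196.0], [269.0, 189.0], [240.0, 145.0], [240.0, 139.0], [247.0, 144.0], [247.0, 138.0]]
scene 0.69 [150.5, 146.1, 54.0, 66.0]
[[245.0, 153.0], [244.0, 147.0], [239.0, 157.0], [239.0, 150.0], [330.0, 205.0], [331.0, 198.0], [324.0, 210.0], [325.0, 203.0]]
```

Request:
arm_command(force=5, steps=[[0.1,-0.4,0,3,0],[0.1,-0.4,1,5,0],[0.1,-0.4,2,7,0],[0.1,-0.4,2.5,8.5,0],[0.1,-0.4,2.5,8.5,0]])

```text
clock: 11.75
eef_pos: [628.3, 14.6, 177.6]
eef_rot: [-3.14, 0.0, 1.415]
wrist_force: [-5.7, 1.2, -0.7]
finger_gap: 23.6
finger_force: 5.0
```

Request:
arm_command(force=3, steps=[[0.12,0,1,3,0],[0.15,0,2,6,0],[0.2,0,3,9,0],[0.2,0,3,9,0]])

```text
clock: 12.25
eef_pos: [631.1, 14.1, 168.2]
eef_rot: [-3.139, 0.0, 1.415]
wrist_force: [-5.3, 0.8, -1.4]
finger_gap: 28.1
finger_force: 3.0
```

```bash
python3 - <<'E'
from h import *
t=tool();print(t[0],t[2]['clock'],t[2]['wrist_force'],t[2]['finger_gap'])
e=(640.2,13.4,-8.9)
for c in((0,-.7,25),(0,-.7,20),(0,-.7,11)):
    w=F(e,[c])[0]+[0,0,10.5];print(c,w.round(1),shift(w-t[0]).round(1))
s=snap('scene');d=snap('side')
f=lambda p,x,y,w=60:cv2.resize(p['img'][y-w//2:y+w//2,x-w//2:x+w//2,::-1],(290,290),interpolation=cv2.INTER_CUBIC)
pl=lambda p,c:proj(p,F(e,[c]))[0].round().astype(int)
cv2.imwrite('pics/c5.png',np.vstack([np.hstack([f(p,*pl(p,(0,k*120,30))) for k in(-1,1)]) for p in(s,d)]))
E
```

```text
[631.11024457  14.12029107 168.19195845] 12.25 [-5.29837435  0.77719616 -1.42613677] 28.14410387344783
(0, -0.7, 25) [629.7  14.3 173.2] [-0.  -1.5 -5. ]
(0, -0.7, 20) [631.7  14.  168.6] [-0.   0.6 -0.4]
(0, -0.7, 11) [635.5  13.4 160.5] [-0.   4.5  7.7]
```

View pics/c5.png

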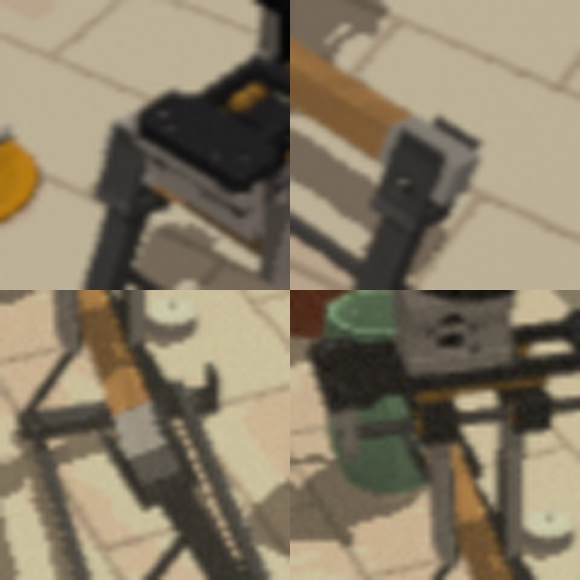

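Request:
arm_command(steps=[[0.2,0,2,4,0],[0.2,0,4,7,0],[0.2,0,4,7,0],[0.6,0,4,7,0],[0.6,0,4,7,0],[0.6,0,4,6,0],[0.6,0,0,-20,0],[0.3,0,0,-50,0],[0,0,0,-60,0]])

```text
clock: 13.48
eef_pos: [632.3, 13.9, 230.9]
eef_rot: [3.139, -0.0, 1.415]
wrist_force: [0.3, -0.0, -0.5]
finger_gap: 39.7
finger_force: 0.0
```

```bash
python3 - <<'E'
from h import *
t=tool();print(t[0],t[2]['clock'],t[2]['wrist_force'],t[2]['finger_gap'])
e=(640.2,13.4,-8.9)
for z in(30,22,20):
    w=F(e,[(0,0,z)])[0]+[0,0,19];print(z,w.round(1),shift(w-t[0]).round(1))
q=snap('wrist');
for p in(q,snap('scene'),snap('side')):
  r=trace(p,'rail')
  if r:
    ys,xs=np.nonzero(r[0]['region']);print(r[0]['p'],r[0]['rect'])
# where should the hole/lug end project, rail end corners
p=snap('scene')
print('scene end corners home',proj(p,F(e,[(a,140,b) for a in(-11,11) for b in(0,22)])).round(1).tolist())
i=p['img']; cv2.imwrite('pics/sc.png',i[:,:,::-1])
E
```

```text
[632.34066556  13.92510938 230.92286259] 13.475 [ 0.30509961 -0.02181149 -0.46689727] 39.69781891702729
30 [627.7  15.4 186.2] [ 0.7 -5.  44.7]
22 [631.   14.8 178.9] [ 0.7 -1.6 52. ]
20 [631.8  14.7 177.1] [ 0.7 -0.8 53.8]
0.97 [256.6, 184.8, 45.5, 369.6]
0.86 [286.4, 189.8, 80.5, 58.7]
0.94 [258.8, 175.9, 22.7, 54.8]
scene end corners home [[324.6, 216.5], [327.9, 208.7], [320.0, 218.6], [323.3, 210.6]]
```

Request:
arm_command(steps=[[0,0.7,-1,10,0],[0,0.7,-1,35,0],[0,0.7,-1,45,0],[0,0.7,-1,50,0],[0,0.7,-1,52,0],[0,0.7,-1,53,0],[0,0.7,-1,53,0]])

```text
clock: 14.7
eef_pos: [630.7, 14.9, 180.0]
eef_rot: [3.14, -0.0, 1.415]
wrist_force: [-18.4, 0.8, 30.5]
finger_gap: 0.6
finger_force: 17.8
```

Request:
arm_command(steps=[[0,0,0,-40,0],[0.5,0,0,-80,0],[1,-60,-10,-90,10],[1,-120,-20,-90,20],[1,-180,-28,-90,31],[1,-240,-36,-90,41],[1,-295,-44,-60,52],[1,-333,-49,-20,63],[1,-333,-49,0,74],[1,-333,-49,0,85],[1,-333,-49,0,85],[1,-333,-49,0,85]])

```text
clock: 16.2
eef_pos: [531.2, -306.6, 176.4]
eef_rot: [3.141, -0.001, -0.064]
wrist_force: [0.2, -0.1, 0.4]
finger_gap: 93.7
finger_force: 0.0
```

```bash
python3 - <<'E'
from h import *
t=tool();print(t[0],t[2]['eef_rot'],t[2]['clock'],t[2]['joints'].round(2),t[2]['wrist_force'])
q=snap('wrist','w5.png');s=snap('scene')
for n in('pin','pin_head','pin_shoulder'):
  for r in trace(q,n)[:2]: 
    ys,xs=np.nonzero(r['region']);print(n,r['p'],r['rect'],xs.min(),xs.max(),ys.min(),ys.max())
e=(640.2,13.4,-8.9)
f=lambda p,x,y,w=60:cv2.resize(p['img'][y-w//2:y+w//2,x-w//2:x+w//2,::-1],(240,240),interpolation=cv2.INTER_CUBIC)
pl=lambda p,c:proj(p,F(e,[c]))[0].round().astype(int)
cv2.imwrite('pics/c6.png',np.hstack([q['img'][:,:,::-1],cv2.copyMakeBorder(np.vstack([f(s,*pl(s,(0,120,15)),w=36),f(s,*pl(s,(0,-120,15)),w=36)])[:384],0,0,0,0,0)]))
E
```

```text
[ 531.16604094 -306.59662927  176.44743499] [ 3.14111831e+00 -7.24880923e-04 -6.43119742e-02] 16.2 [-0.58  0.48  1.39 -0.    1.27  1.05] [ 0.19615223 -0.05685564  0.39970701]
pin 0.78 [252.8, 171.4, 25.5, 68.5] 241 263 139 209
pin_head 0.76 [252.6, 175.4, 22.0, 74.9] 241 263 138 210
pin_shoulder 0.95 [255.4, 172.9, 20.7, 70.6] 242 263 138 209
```

View pics/c6.png

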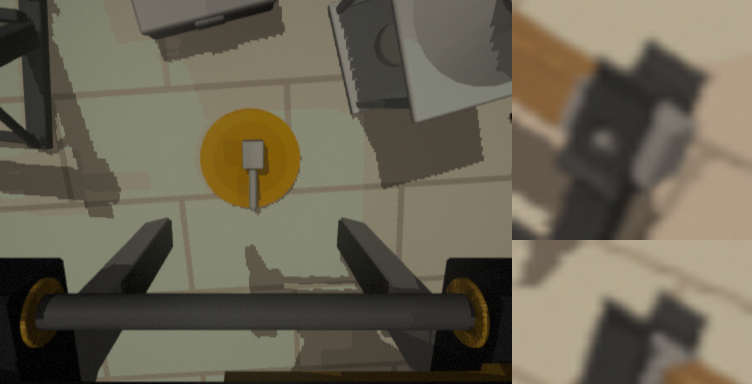

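```bash
cat > pin.py <<'E'
from h import *
q=snap('wrist');t=tool()
m=trace(q,'pin_shoulder')[0]['region'];ys,xs=np.nonzero(m)
rows=[(r,np.nonzero(m[r])[0].min(),np.nonzero(m[r])[0].max()+1) for r in range(ys.min(),ys.max()+1)]
print([(r,a,b) for r,a,b in rows][::4])
w=np.array([b-a for r,a,b in rows])
sh=[x for x in rows if x[2]-x[1]<w.max()*.65]; hd=[x for x in rows if x[2]-x[1]>w.max()*.85]
S=np.array([onplane(q,((a+b)/2,r),16) for r,a,b in sh]);H=np.array([onplane(q,((a+b)/2,r),26) for r,a,b in hd])
k=np.polyfit(S[:,0],S[:,1],1)
ends=H[[0,-1]];hc=ends.mean(0)
print('shank tip',S[-1],'sh end',S[0],'yaw',np.degrees(np.arctan(k[0])),'yaw by hc-tip',np.degrees(np.arctan2(*(hc-S[-1])[::-1])),'head far/near',ends,'centre',hc)
print('head width',np.mean([np.linalg.norm(onplane(q,(a,r),26)-onplane(q,(b,r),26)) for r,a,b in hd]))
print('shift',shift([*(hc-t[0][:2]),0]),t[0],np.degrees(t[2]['eef_rot'][2]))
E
python3 pin.py
```

```text
[(138, np.int64(258), np.int64(259)), (142, np.int64(243), np.int64(264)), (146, np.int64(242), np.int64(264)), (150, np.int64(242), np.int64(264)), (154, np.int64(242), np.int64(264)), (158, np.int64(242), np.int64(264)), (162, np.int64(243), np.int64(264)), (166, np.int64(244), np.int64(263)), (170, np.int64(249), np.int64(257)), (174, np.int64(249), np.int64(257)), (178, np.int64(249), np.int64(256)), (182, np.int64(249), np.int64(256)), (186, np.int64(249), np.int64(256)), (190, np.int64(249), np.int64(256)), (194, np.int64(249), np.int64(256)), (198, np.int64(249), np.int64(257)), (202, np.int64(249), np.int64(257)), (206, np.int64(250), np.int64(257))]
shank tip [ 503.28183387 -303.9859601 ] sh end [ 573.19480273 -313.52018353] yaw -5.38143081717312 yaw by hc-tip -3.9491908017159587 head far/near [[ 572.59999571 -308.76360652]
 [ 548.43225871 -307.11073761]] centre [ 560.51612721 -307.93717206]
head width 19.98553366851395
shift [ 2.95518330e+01 -6.18046114e-01  4.57356583e-03] [ 530.98975916 -306.56369947  176.05527416] -3.8505391937655578
```

Request:
arm_command(force=20, steps=[[0.6,31.5,-0.5,55,0],[0.5,31.5,-0.5,105,0],[0.5,31.5,-0.5,135,0],[0.5,31.5,-0.5,145,0],[0.5,31.5,-0.5,148,0],[0.5,31.5,-0.5,148,0]])

```text
clock: 17.3
eef_pos: [562.9, -308.6, 29.3]
eef_rot: [3.141, -0.002, -0.068]
wrist_force: [0.0, 0.2, 0.0]
finger_gap: 47.3
finger_force: 0.0
```

```bash
python3 - <<'E'
from h import *
t=tool();print(t[0],np.degrees(t[2]['eef_rot']),t[2]['clock'],t[2]['wrist_force'],t[2]['finger_gap'])
E
```

```text
[ 562.94948774 -308.58040219   29.29267913] [ 1.79949082e+02 -9.49351329e-02 -3.90293189e+00] 17.3 [0.00456053 0.15453323 0.0261519 ] 47.26704410066606
```

Request:
arm_command(force=20, steps=[[0.5,0,0.8,2,0],[0.1,0,0.8,2,0],[0.1,0,0.8,2,0],[0.1,0,0.8,2,0],[0.1,0,0.8,2,0],[0.1,0,0.8,-40,0],[0.1,0,0.8,-100,0],[0.1,0,0.8,-160,0],[0.1,0,0.8,-210,0],[0.1,0,0.8,-210,0],[0.1,0,0.8,-210,0]])

```text
clock: 18.68
eef_pos: [562.0, -308.8, 236.6]
eef_rot: [-3.141, 0.002, -0.068]
wrist_force: [0.1, 0.3, -1.0]
finger_gap: 20.0
finger_force: 20.0
```

```bash
python3 - <<'E'
from h import *
t=tool();print(t[0],np.degrees(t[2]['eef_rot']),t[2]['clock'],t[2]['wrist_force'],t[2]['finger_gap'],t[2]['joints'].round(2))
e=(640.2,13.4,-8.9);u=np.array([np.cos(np.radians(e[2])),np.sin(np.radians(e[2])),0]);M=F(e,[(18,120,11)])[0];print('M',M)
# pre: level tip 30 mm outside mouth, TCP=tip+59u+11z
for d in(60,30,0,-4):
    w=M+u*(d+59)+[0,0,11];print(d,w.round(1),shift(w-t[0]).round(1))
q=snap('wrist')
for n in('pin','pin_shoulder'):
  for r in trace(q,n)[:1]:
    m=r['region'];ys,xs=np.nonzero(m);print(n,r['p'],r['rect']);z=t[0][2]-11
    print([(r_,np.nonzero(m[r_])[0].min(),np.nonzero(m[r_])[0].max()) for r_ in range(ys.min(),ys.max()+1,4)])
    b=ys.max();tip=onplane(q,(xs[ys==b].mean(),b),z);print('tip',tip,shift([*(tip-t[0][:2]),0]))
    a=ys.min();print('back',shift([*(onplane(q,(xs[ys==a].mean(),a),z+10)-t[0][:2]),0]))
E
```

```text
[ 562.01490422 -308.8463187   236.60762222] [-1.79955589e+02  9.13831545e-02 -3.90885874e+00] 18.675 [ 0.10374978  0.30456353 -1.02693279] 20.003433629613983 [-0.56  0.5   1.21 -0.    1.43  1.08]
M [670.28954062 130.15052757 157.57651437]
60 [787.9 111.7 168.6] [ 196.8 -435.    68.1]
30 [758.2 116.4 168.6] [ 166.9 -437.6   68.1]
0 [728.6 121.  168.6] [ 137.  -440.2   68.2]
-4 [724.6 121.6 168.6] [ 133.  -440.5   68.2]
pin 0.84 [256.9, 278.1, 40.8, 118.5]Traceback (most recent call last):
  File "<stdin>", line 11, in <module>
    return umr_minimum(a, axis, None, out, keepdims, initial, where)
ValueError: zero-size array to reduction operation minimum which has no identity
```

Request:
arm_command(steps=[[0.1,30,-60,0,1],[0.1,60,-120,0,2],[0.1,90,-180,0,3],[0.1,110,-240,0,4],[0.1,130,-300,0,5],[0.1,145,-360,0,5],[0.1,159,-415,0,5],[0.1,159,-438,0,5],[0.1,159,-438,40,5],[0.1,159,-438,40,5],[0.1,159,-438,40,5]])

```text
clock: 20.15
eef_pos: [751.1, 116.6, 198.8]
eef_rot: [-3.142, -0.0, -0.156]
wrist_force: [0.2, -0.5, -0.2]
finger_gap: 19.6
finger_force: 20.0
```

```bash
cat > ins.py <<'E'
from h import *
import sys
t=tool();print(t[0],np.degrees(t[2]['eef_rot']),t[2]['clock'],t[2]['wrist_force'],t[2]['finger_gap'],t[2]['joints'].round(2))
e=(640.2,13.4,-8.9);u=np.array([np.cos(np.radians(e[2])),np.sin(np.radians(e[2])),0]);M=F(e,[(18,120,11)])[0];Z=np.array([0,0,1.])
for d in(22,10,0,-4):
    w=M+u*(d+59)+11*Z;print('level',d,shift(w-t[0]).round(1))
ax=lambda th:np.cos(np.radians(th))*u+np.sin(np.radians(th))*Z
for th in(8,16,25,30):
    w=M-5*ax(25)+59*ax(th)+10*Z;print('tilt',th,shift(w-t[0]).round(1))
for d in(40,30,20,10,5,0):
    w=M+(d+15)*ax(25)+10*Z;print('in',d,shift(w-t[0]).round(1))
E
cat > asc.py <<'E'
from h import *
def asc(p,u0,u1,v0,v1):
    g=cv2.cvtColor(p['img'],cv2.COLOR_RGB2GRAY)[v0:v1,u0:u1]
    ch=" .:-=+*#%@"
    print('cols',u0,u1)
    for i,r in enumerate(g): print(v0+i,''.join(ch[min(9,int(v)//22)] for v in r))
E
python3 ins.py; python3 - <<'E'
from asc import *
e=(640.2,13.4,-8.9);u=np.array([np.cos(np.radians(e[2])),np.sin(np.radians(e[2])),0])
s=snap('scene');t=tool()[0];print('hole',proj(s,F(e,[(18,120,11)])),'tip pred',proj(s,t-59*u-[0,0,11]),'back',proj(s,t+11*u-[0,0,11]))
asc(s,290,370,165,225)
E
```

```text
[751.05570409 116.55071824 198.77790815] [-1.79997158e+02 -1.73347707e-02 -8.94682333e+00] 20.15 [ 0.22988651 -0.46630842 -0.1732509 ] 19.580679723505316 [ 0.11  0.83  0.78 -0.    1.54  1.83]
level 22 [-0.9 -0.9 30.2]
level 10 [-12.9  -0.9  30.2]
level 0 [-22.9  -0.9  30.2]
level -4 [-26.9  -0.9  30.2]
tilt 8 [-28.   -0.9  25.1]
tilt 16 [-29.7  -0.9  17. ]
tilt 25 [-33.   -0.9   8.4]
tilt 30 [-35.3  -0.9   3.8]
in 40 [-32.1  -0.9   7.9]
in 30 [-41.1  -0.9  12.2]
in 20 [-50.2  -0.9  16.4]
in 10 [-59.2  -0.9  20.6]
in 5 [-63.8  -0.9  22.7]
in 0 [-68.3  -0.9  24.8]
hole [[313.15013584 210.89129337]] tip pred [[307.83470706 206.961205  ]] back [[287.62797318 224.60301117]]
cols 290 370
165                       .-+***+=====+====+=+==+++#%%%%%%##*###%%%%%%%%%%%%%%%%%%%%
166                      .-+**+======++++++++=+=++*#%%%%%%%%######%%%%%%%%%%%%%%%%%%
167                    .-=+**+======++==++++=+=++*#%%%%%%%%%%%%##*###%%%%%%%%%%%%%%%
168                 .:-=+***+=======+++=+=+===++*#%%%%%%%%%%%%%%%######%%%%%%%%%%%%%
169 ::......  ...::--+*****+=========++++=+++=+*#%%%%%%%%%%%%%%%%%%%#
[... 3990 characters left out ...]
%%%%%%%%%%%%%%%%%%%%
217 ***+==========+++=-:...-=====-=+*##*##%%%%%%%%%%######%%%%%%%%%%%%%%%%%%%%%%%%%%
218 ***+==========++==-....-=======*#####%%%%%%%%%%%%%######%%%%%%%%%%%%%%%%%%%%%%%%
219 ***+==========++=-:....-======+*####%%%%%%%%%%%%%%%%##*###%%%%%%%%%%%%%%%%%%%%%%
220 **+===========++=-.....-======+*#*#%%%%%%%%%%%%%%%%%%%##**###%%%%%%%%%%%%%%%%%%%
221 +++==============-.....::====+==+*#%%%%%%%%%%%%%%%%%%%%%#######%%%%%%%%%%%%%%%%%
222 =============++=-:.......:-======+#%%%%%%%%%%%%%%%%%%%%%%%%######%%%%%%%%%%%%%%#
223 ================-.........-=======+#%%%%%%%%%%%%%%%%%%%%%%%%%######%%%%%%%%%%%##
224 ===========---==:........:-=======+#%%%%%%%%%%%%%%%%%%%%%%%%%%%###*##%%%%%%%%%#*
```

Request:
arm_command(steps=[[0.1,0,-1,20,0],[0.1,0,-1,30,0],[0.1,0,-1,30,0],[0.1,0,-1,30,0]])

```text
clock: 20.7
eef_pos: [751.3, 118.0, 169.1]
eef_rot: [-3.141, -0.001, -0.156]
wrist_force: [0.1, 0.2, -1.1]
finger_gap: 19.8
finger_force: 20.0
```

```bash
python3 ins.py; python3 - <<'E'
from asc import *
e=(640.2,13.4,-8.9);u=np.array([np.cos(np.radians(e[2])),np.sin(np.radians(e[2])),0])
s=snap('wrist');t=tool()[0];print('hole',proj(s,F(e,[(18,120,11)])),'tip pred',proj(s,t-59*u-[0,0,11]),'shoulder',proj(s,t-15*u-[0,0,11]),'back',proj(s,t+11*u-[0,0,1]),'liptops',proj(s,F(e,[(18,107,38),(18,133,38)])))
h=s['img'][200:384,200:312];s2={'img':cv2.resize(s['img'],None,fx=1,fy=0.5,interpolation=cv2.INTER_AREA)}
asc(s2,200,312,100,192)
d=snap('side');print('side: hole',proj(d,F(e,[(18,120,11)])),'tip',proj(d,t-59*u-[0,0,11]),'sh',proj(d,t-15*u-[0,0,11]))
asc(d,230,290,125,170)
E
```

```text
[751.31561121 117.9741833  169.11567642] [-1.79979707e+02 -7.69682313e-02 -8.91773839e+00] 20.7 [ 0.07352631  0.19947215 -1.13308947] 19.765142505142176 [ 0.11  0.85  0.82 -0.    1.48  1.83]
level 22 [-0.9  0.5  0.5]
level 10 [-12.9   0.5   0.5]
level 0 [-22.9   0.5   0.5]
level -4 [-26.9   0.5   0.5]
tilt 8 [-28.    0.5  -4.6]
tilt 16 [-29.7   0.5 -12.7]
tilt 25 [-33.    0.5 -21.3]
tilt 30 [-35.3   0.5 -25.9]
in 40 [-32.1   0.5 -21.7]
in 30 [-41.1   0.5 -17.5]
in 20 [-50.2   0.5 -13.3]
in 10 [-59.3   0.5  -9.1]
in 5 [-63.8   0.5  -7. ]
in 0 [-68.3   0.5  -4.9]
hole [[255.0546163  366.80932618]] tip pred [[254.11412812 334.70881795]] shoulder [[254.00806716 266.46191687]] back [[253.88417463 228.93157423]] liptops [[278.92022859 418.2371614 ]
 [231.25789887 418.22322564]]
cols 200 312
100 **************+*++++++++++++++++++++++++++++++=---:::::::::::::::::::---========================================
101 ***+++++++++++++++++++++++++++++++++++++++****=-::::::::::::::::::::::::::::::::::::::::::::::::::::::::::::::::
102 ++++++++++++++++++++++++**********************=-::::::::::::::::::
[... 12805 characters left out ...]
+++#%*=====-=-::=#%%%%%%%%%%%%%%%%%%%%%%%%##%%%%%%
160 ++++++++++++#%%%*==-=-=--:-*%%%%%%%%%%%%%%%%%%%%%%%%%##%%%%%
161 +++====++++#%%%%#+=--=-=-::=##%%%%%%%%%%%%%%%%%%%%%%%%#%%%%%
162 +++++==++#%%%%%%%*+=-====-:-*%%%%%%%%%%%%%%%%%%%%%%%%%###%##
163 +++++++##%%%%%%%%*==--===-::=*%%%%%%%%%#%%%%%%%%%%%%%%%####%
164 +++####%%%%%%%%%%%+======-:::=#%%%%%%%%#%%%%%%%%%%%%%%%%##%%
165 ###%%%%%%%%%%%%%%%*==-===--::-*%%%%%%%%%%%%%%%%%%%%%%%%%###%
166 %%%%%%%%%%%%%%%%%%#+=---=--:::+#%%##%%%%%%%%#%%%%%%%%%%%%%##
167 %%%%%%%%%%%%%%%%%%%*==-====-::-*%#*+*##%%#*+*%%%%%%%%%%%%%%#
168 %%%%%%%%%%%%%%%%%%%*==--==--:::+#*====+++===*%%%%%%%%%%%%%%%
169 %%%%%%%%%%%%%%%%%%%*=--====-::::============*%%%%%%%%%%%%%%%
```

Request:
arm_command(force=10, steps=[[0.1,-10,0.5,0.5,0],[0.1,-18,0.5,0.5,0],[0.1,-22,0.5,0.5,0],[0.1,-25,0.5,0.5,0],[0.1,-25,0.5,0.5,0],[0.1,-25,0.5,0.5,0]])

```text
clock: 21.55
eef_pos: [726.3, 121.4, 167.4]
eef_rot: [3.142, 0.0, -0.156]
wrist_force: [0.2, 0.1, -1.9]
finger_gap: 19.8
finger_force: 10.0
```

```bash
python3 ins.py; python3 - <<'E'
from asc import *
d=snap('side');asc(d,240,285,138,155)
E
```

```text
[726.33444527 121.41307398 167.39121493] [ 1.79998846e+02  5.72870296e-04 -8.91246935e+00] 21.55 [ 0.15969736  0.10066267 -1.93065569] 19.78127721275558 [ 0.12  0.78  0.93 -0.    1.43  1.84]
level 22 [24.3  0.  -1.2]
level 10 [12.3  0.  -1.2]
level 0 [ 2.3  0.  -1.2]
level -4 [-1.7  0.  -1.2]
tilt 8 [-2.8  0.  -6.3]
tilt 16 [ -4.5   0.  -14.3]
tilt 25 [ -7.8   0.  -23. ]
tilt 30 [-10.2   0.  -27.6]
in 40 [ -6.9   0.  -23.4]
in 30 [-15.9   0.  -19.2]
in 20 [-25.   0. -15.]
in 10 [-34.1   0.  -10.8]
in 5 [-38.6   0.   -8.6]
in 0 [-43.1   0.   -6.5]
cols 240 285
138 =======*#%%%%%%%%%%%%%%##+-:------+#%%%%%%%%%
139 ===-===+##%%%%%%%%%%%%%%#+-:------+#%%%%%%%%%
140 ========*#%%%%%%%%%%%%%%%+-:-----=+#%%%%%%%%%
141 ===-===-=#%%%%%%%%%%%%%%%*-:----==+#%%%%%%%%%
142 ==--=-==-*%%%%%%%%%%%%%%#*-:--====*#%%%%%%%%%
143 ==-------=#%%%%%%%%%%%%#+=---=====*#%%%%%%%%%
144 ===---===-=#%%%%%%%%%%%*===--=====*%%%%%%%%%%
145 ==----===--*%%%%%%%%%%%*=====-====*%%%%%%%%%%
146 -=--====-=-=#%%%%%#***++=----=====*%%%%%%%%%%
147 --=======-:-++++++======-----=====*%%%%%%%%%%
148 --=======-=--=========++=----===-=*%%%%%%%%%%
149 ---=======-::-=+++**#%%#+=---=====*%%%%%%%%%%
150 -:-=======--:-*%%%%%%%%%*+=====+++*#%%%%%%%%%
151 -::-======--::=#%%%%%###**####%%%%###%%%%%%%%
152 --:-=====-=-::-*#%#####%%%%%%%%%%%%###%%%%%%%
153 --::-====---:::=##%%%%%%%%%%%%%%%%%%##%%%%%%%
154 --:::----=--:::=#%%%%%%%%%%%%%%%%%%%%###%%%%%
```

Request:
arm_command(steps=[[0.1,-2,0,-1,0],[0.1,-4,0,-1,0],[0.1,-5,0,-1,0],[0.1,-5,0,-1,0]])

```text
clock: 22.1
eef_pos: [721.2, 122.2, 168.4]
eef_rot: [3.142, 0.0, -0.155]
wrist_force: [1.7, -1.1, -3.7]
finger_gap: 20.0
finger_force: 10.0
```

Request:
arm_command(force=8, steps=[[0.1,3,0,-4.5,0],[0.1,2.5,0,-8,0],[0.1,1,0,-12.5,0],[0.1,-1,0,-17,0],[0.1,-2.5,0,-21,0],[0.1,-3,0,-24,0],[0.1,-3,0,-24,0]])

```text
clock: 22.98
eef_pos: [718.3, 122.8, 192.7]
eef_rot: [-3.141, -0.0, -0.155]
wrist_force: [0.6, -0.1, -1.0]
finger_gap: 19.9
finger_force: 8.0
```

```bash
python3 ins.py; python3 - <<'E'
from asc import *
e=(640.2,13.4,-8.9)
d=snap('side');print(proj(d,F(e,[(18,120,11),(62,120,11),(62+13,120,11)])).round(1).tolist());asc(d,240,290,132,158)
E
```

```text
[718.25839406 122.77875087 192.70738298] [-1.79991650e+02 -2.54231626e-03 -8.90655274e+00] 22.975 [ 0.63294839 -0.10278252 -1.04106578] 19.85218329375475 [0.12 0.74 0.94 0.   1.46 1.85]
level 22 [32.5  0.1 24.1]
level 10 [20.5  0.1 24.1]
level 0 [10.5  0.1 24.1]
level -4 [ 6.5  0.1 24.1]
tilt 8 [ 5.4  0.1 19. ]
tilt 16 [ 3.7  0.1 11. ]
tilt 25 [0.4 0.1 2.3]
tilt 30 [-2.   0.1 -2.3]
in 40 [1.3 0.1 1.9]
in 30 [-7.7  0.1  6.1]
in 20 [-16.8   0.1  10.3]
in 10 [-25.9   0.1  14.6]
in 5 [-30.4   0.1  16.7]
in 0 [-34.9   0.1  18.8]
[[253.2, 148.3], [265.3, 141.6], [268.9, 139.6]]
cols 240 290
132 ---==*#%%%%%%%%%%###%%*=::-----=#%%%%%%%%####*+===
133 --===+#%%%%%%%%%%%####*=::-----=#%%%#####%%%%%*+==
134 --===+#%%%%%%%%%%%%###*=::--==-=*###%%%%%%%%%%%*+=
135 -=====*#%%%%%%%%%%%%##*=::--====#%%%%%%%%%%%%%%%*=
136 ---===+#%%%%%%%%%%%%%#*=::-====+#%%%%%%%%%%%%%%%%*
137 ----===#%%%%%%%%%%%%%%#+---====+#%%%%%%%%%%%%%%%%%
138 ---====+#%%%%%%%%%%%%#+========+#%%%%%%%%%%%%%%%%%
139 ----===+#%%%%%%%%%%%%*==+======+#%%%%%%%%%%%%%%%%%
140 -----===*#%%%%%%%%%%%*+========+#%%%%%%%%%%%%%%%%%
141 ----=---+
[... 221 characters left out ...]
-*%%%*+===+##%*+*####%%%%%%%%%%%%%%%%%%%
146 -----===-=-=##*+==+#%%%%##%%%%###%%%%%%%%%%%%%%%%%
147 :--======-:-====+#%%%%%%%%%%%%%##%%%%%%%%%%%%%%%%%
148 ::-======--:--+*#%%%%%%%%%%%%%%###%%%%%%%%%%%%%%%%
149 ::-=======-::-*%%%%%%%%%%%%%%######%%%%%%%%%%%%%%%
150 :::=======--:-*%%%%%%%%%%%#####%%###%%%%%%%%%%%%%%
151 :::-======--::+#%%%%%########%%%%%%##%%%%%%%%%%%%%
152 -::-=====-=-::-*#######%%%%%%%%%%%%###%%%%%%%%%%%%
153 -:::-===----:::=###%%%%%%%%%%%%%%%%%###%%%%%%%%%%%
154 --:::--=----:::=#%%%%%%%%%%%%%%%%%%%%###%%%%%%%%%%
155 ---::--------:-+#%%%%%%%%%%%%%%%%%%%%%##%%%%%%%%%%
156 ---::-=-------=#%%%%%%%%%%%%%%%%%%%%%%%##%%%%%%%%%
157 ----=--=--=-=--*%%%%%%%%%%%%%%%%%%%%%%%###%%%%%%%%
```

Request:
arm_command(force=8, steps=[[0.1,-3,0,2,0],[0.1,-6,0,4.5,0],[0.1,-10,0,6.5,0],[0.1,-15,0,9,0],[0.1,-19,0,11,0],[0.1,-22,0,12.5,0],[0.1,-22,0,12.5,0]])

```text
clock: 23.9
eef_pos: [696.4, 126.2, 180.0]
eef_rot: [-3.142, 0.0, -0.155]
wrist_force: [-0.7, 0.1, -1.4]
finger_gap: 19.5
finger_force: 8.0
```

Request:
arm_command(force=10, steps=[[0.1,-3,0,1.5,0],[0.1,-6,0,3,0],[0.1,-9,0,4.3,0],[0.1,-10.5,0,5,0],[0.1,-11.5,0,5.5,0],[0.1,-11.5,0,5.5,0]])

```text
clock: 24.65
eef_pos: [685.6, 127.8, 174.8]
eef_rot: [-3.141, -0.001, -0.156]
wrist_force: [4.0, -0.4, 0.6]
finger_gap: 20.0
finger_force: 10.0
```

```bash
python3 ins.py|head -1; python3 - <<'E'
from asc import *
e=(640.2,13.4,-8.9)
d=snap('side');print(proj(d,F(e,[(18,120,11),(44,120,11),(18,107,11)])).round(1).tolist());asc(d,240,280,136,158)
E
```

```text
[685.6238456  127.84007657 174.82279122] [-1.79982993e+02 -8.17980893e-02 -8.91363237e+00] 24.65 [ 4.00659334 -0.43352978  0.57056607] 20.036053093904577 [ 0.13  0.67  1.09 -0.    1.38  1.86]
[[253.2, 148.3], [260.3, 144.4], [254.1, 150.4]]
cols 240 280
136 ----==+#%%%%*=::-----=*#####%%%%%%%%%%%%
137 ----===#%%%%*=:------+*##%%%%%%%%%%%%%%%
138 ---====*#%%%*=:------+###%%%%%%%%%%%%%%%
139 ----===+#%%%#=:------+#%###%%%%%%%%%%%%%
140 ------==*#%%#=:------+#%%##%%%%%%%%%%%%%
141 ------=-=#%%#+:--====+#%%%##%%%%%%%%%%%%
142 -----=-==*%%#+:--====+#%%%###%%%%%%%%%%%
143 ---------=#%#+--=====+#%%%%###%%%%%%%%%%
144 ------===-+#*=---====+#%%%%%###%%%%%%%%%
145 -----===+=-=====-====+#%%%%%%##%%%%%%%%%
146 ----=+====-:==+======+#%%%%%%%##%%%%%%%%
147 :--=+*+==-::-==--====+#%%%%%%%%##%%%%%%%
148 ::-=++===-=-:----====+#%%%%%%%%###%%%%%%
149 ::-=======-::-----===+#%%%%%%%######%%%%
150 :::-======-:::----++*#%%%%######%###%%%%
151 -::-======-:::--++#%%%#######%%%%%###%%%
152 -:::=====---:::=*#######%%%%%%%%%%%###%%
153 --::-====---:::=*#%%%%%%%%%%%%%%%%%%###%
154 ---::---=---:::=#%%%%%%%%%%%%%%%%%%%%##%
155 ---::-==-----:-+#%%%%%%%%%%%%%%%%%%%%%##
156 -:-::-==------=#%%%%%%%%%%%%%%%%%%%%%%%#
157 ---==------===-*%%%%%%%%%%%%%%%%%%%%%%%#
```

Request:
arm_command(force=12, steps=[[0.1,-1.5,0,0.7,0],[0.1,-3,0,1.4,0],[0.1,-3,0,1.4,0]])

```text
clock: 25.08
eef_pos: [684.6, 127.9, 174.9]
eef_rot: [-3.14, -0.008, -0.156]
wrist_force: [18.1, -1.8, 2.7]
finger_gap: 20.3
finger_force: 12.0
```

Request:
arm_command(steps=[[0.4,-1,0,1,0],[0.5,0,0,0,0],[0.5,0,0,0,0],[0.5,2,0,-15,0],[0.5,10,0,-45,0],[0.2,35,0,-60,0],[0,45,0,-60,0],[0,45,0,-60,0],[0,45,0,-60,0]])

```text
clock: 26.2
eef_pos: [726.4, 121.5, 233.3]
eef_rot: [-3.142, 0.0, -0.155]
wrist_force: [-0.5, 0.2, 0.2]
finger_gap: 10.3
finger_force: 0.0
```

```bash
python3 - <<'E'
from asc import *
t=tool();print(t[0],t[2]['clock'],t[2]['finger_gap'])
e=(640.2,13.4,-8.9)
for d in(20,8,0,-3):
    w=F(e,[(18+26+d,120,11)])[0]+np.array([np.cos(np.radians(e[2])),np.sin(np.radians(e[2])),0])*8+[0,0,12];print(d,shift(w-t[0]).round(1))
d=snap('side');print(proj(d,F(e,[(18,120,11),(44,120,11)])).round(1).tolist());asc(d,240,280,136,158)
s=snap('scene');print(proj(s,F(e,[(18,120,11),(44,120,11)])).round(1).tolist())
w=snap('wrist');print('wrist',proj(w,F(e,[(18,110,21),(18,130,21),(44,110,21),(44,130,21)])).round(1).tolist())
for r in trace(w,'pin_head')[:1]: print(r['p'],r['rect'])
E
```

```text
[726.39819735 121.52841184 233.30249928] 26.2 10.322044960484332
20 [-7.1  0.2 44.3]
8 [-17.9   0.2  49.4]
0 [-25.2   0.2  52.7]
-3 [-27.9   0.2  54. ]
[[253.2, 148.3], [260.3, 144.4]]
cols 240 280
136 --====+#%%%%%%%%%%%%%########%%%%%%%%%%%
137 =--====#%%%%%%%%%%%%%%###%%%%%%%%%%%%%%%
138 =--=-==*#%%%%%%%%%%%%%%###%%%%%%%%%%%%%%
139 ------=+#%%%%%%%%%%%%%%%##%%%%%%%%%%%%%%
140 ----=-==*#%%%%%%%%%%%%%%%##%%%%%%%%%%%%%
141 ----==--=#%%%%%%%%%%%%%%%%###%%%%%%%%%%%
142 -------=-*%%%%%%%###%%%%%%###%%%%%%%%%%%
143 ---------=#%%%##****#%%%%%%###%%%%%%%%%%
144 --------=-=#**+***++#%%%%%%%###%%%%%%%%%
145 -------==--++==+*+==+#%%%%%%%##%%%%%%%%%
146 -----===---====*+====#%%%%%%%%###%%%%%%%
147 :--=====--::-====---=+#%%%%%%%%##%%%%%%%
148 ::-======-=-:-=------+#%%%%%%%%####%%%%%
149 ::-======--::-------=+#%%%%%%####*##%%%%
150 :::-======-:::---==+*#%%%###########%%%%
151 -::-=====--:::-==++#####*###%%%%%%###%%%
152 -::-=======-:::+*#######%%%%%%%%%%%###%%
153 --::-==-----:::=*##%%%%%%%%%%%%%%%%%###%
154 --:::-=-----:::=#%%%%%%%%%%%%%%%%%%%%###
155 --:::-==-----:-+#%%%%%%%%%%%%%%%%%%%%%##
156 ----:--=-----:=#%%%%%%%%%%%%%%%%%%%%%%##
157 ---==---=---=--*%%%%%%%%%%%%%%%%%%%%%%%#
[[313.2, 210.9], [307.3, 213.3]]
wrist [[267.8, 287.9], [241.2, 288.0], [268.7, 266.1], [240.3, 266.1]]
0.59 [255.9, 260.5, 0.9, 44.2]
```

Request:
arm_command(steps=[[0,-3,0,20,0],[0,-5,0,42,0],[0,-12,0,46,0],[0,-18,0,49,0],[0,-22,0,51,0],[0,-25,0,53,0],[0,-26.5,0,53.5,0],[0,-26.5,0,53.5,0]])

```text
clock: 27.4
eef_pos: [703.5, 125.1, 184.2]
eef_rot: [-3.139, -0.012, -0.156]
wrist_force: [16.0, -1.8, 13.7]
finger_gap: 0.7
finger_force: 9.7
```

Request:
arm_command(steps=[[0,10,0,-5,0],[0,30,0,-40,0],[0,30,0,-90,0],[0,0,60,-140,0],[0,-30,110,-140,0],[0,-30,110,-140,0]])

```text
clock: 28.15
eef_pos: [652.3, 19.2, 322.0]
eef_rot: [-3.141, -0.003, -0.158]
wrist_force: [0.7, 0.3, 0.3]
finger_gap: 0.1
finger_force: 0.0
```

```bash
python3 - <<'E'
from asc import *
e=(640.2,13.4,-8.9);t=tool();print(t[0],t[2]['clock'],t[2]['wrist_force'])
d=snap('side');asc(d,240,275,138,155)
s=snap('scene','fin.png');print(proj(s,F(e,[(18,110,1),(18,130,21),(44,110,1),(44,130,21),(44,110,21)])).round(1).tolist());asc(s,295,335,190,230)
E
```

```text
[652.33080013  19.1918456  321.96734136] 28.15 [0.67199321 0.32097657 0.34959195]
cols 240 275
138 -======*#%%%%%%%%%%%%%%###%%%%%%%%%
139 -======+#%%%%%%%%%%%%%%%###%%%%%%%%
140 -=======*#%%%%%%%%%%%%%%####%%%%%%%
141 --======+#%%%%%%%%%%%%%%%####%%%%%%
142 =========*#%%%%%####%%%%%%####%%%%%
143 ========-=*#%%##****#%%%%%%###%%%%%
144 -=========+###******#%%%%%%%###%%%%
145 -==-==+++=-+******+=*#%%%%%%%###%%%
146 -===+++===--+***+=--+#%%%%%%%%###%%
147 --=+*++=--::+*+=----=*#%%%%%%%%###%
148 --+**+===-=---------=+#%%%%%%%%####
149 -:=+**=====::-------=*#%%%%%%####*#
150 ::-+*+===+=-::---==+##%%%#######%##
151 -::+**+==++-::--=+######*###%%%%%%#
152 --:-+++++++=:::+*#######%%%%%%%%%%%
153 --:-+++++++=-::=*##%%%%%%%%%%%%%%%%
154 ---:-++++++==::=#%%%%%%%%%%%%%%%%%%
[[308.3, 212.3], [318.1, 209.4], [302.4, 214.7], [312.3, 211.8], [305.3, 207.3]]
cols 295 335
190 ==++**##################################
191 ====+*##################################
192 =====++*################################
193 =+=====+*###############################
194 ==++====++*#############################
195 ==
[... 868 characters left out ...]
+==---::-=+==-=+***####**
215 *+=======+++++++===--::=+=====+**#######
216 ##*=======++++++==---::=+===++***#######
217 ##*+=======++++==--::..-===*****########
218 *###*+=======+==-::::..:-=*##**#########
219 +*####*+====---::..::.:-==*#**##########
220 -=+*###*+===-....::...:===****##########
221 ::-=*####*==:...:::...-===+**###########
222 :::-=*###*=-:..::::..:-====+############
223 -::::=+**+=-:::::::..-====+*############
224 *+-:::--==-:::::::..:-===+*#############
225 #*+-:::.:--:::::::..-====+##############
226 ##*+-:....:::::::...-====*##############
227 ###*+=:...:::::::..:-==+*###############
228 **###*+-..:::::::..-=++*################
229 ****##*+-:::::::..:+***#################
```

Head back face and position match the seated prediction in both views; handing in.

```bash
python3 -c "
from cell import job
print(job.sign_off())"
```

```text
the job is handed in; nothing more can be done
None
```

The easel is together and handed in at about 28 s: the rail is bedded in both forks with its slotted end in the drilled one. The pin is pushed through from the room side with its head against the fork, and the gripper has let go of both and stands clear. The sign-off returned no verdict, and I did not re-check the other things on the ledge afterwards, though no move came near them.

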